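Lock a T-head post into the bowl-mending rail

TASK

Take the red-winged T-head post out of the wooden rack, put its head down into the slot of the aluminium rail on the side of the cork pad away from the bowl, and slide it along the slot until it gently presses the sprung cork pad back by about 4 mm, never driving the pad fully home. Then push the post down against the sprung strip in the rail, give it a quarter turn so its head lies across under the lips, and let it go, upright and locked with the pad still pressed. Never force the post against the rail, and leave the other things alone.

Things in the scene. Friction and masses are not known exactly. Their poses are not given: they have to be found in the camera images.
- post: Loose T-head post, 66 mm tall, 0.16 kg, upright in either rack pocket, y along the rack's y; origin under its centre, z up. From below: steel head 20 (x) by 36 (y) by 7 mm; round neck 16 mm thick up to 30 mm; collar 24 mm thick to 40 mm; red wing 12 (x) by 34 (y) mm from 40 to 66 mm, parallel to the head: the grip, pinched across its 12 mm
- rail: Fixed aluminium channel, long axis y (-240 to +150 mm), 52 mm wide, 41 mm high; origin on the table under the slot's centre line. The slot runs its whole length, 23 mm wide between lips 5 mm thick (36 to 41 mm high); inside it is 46 mm wide, so the head turns freely either way below the lips. Over 45 N between post and rail (strip included) is a fault
- strip (a joint): Travel down (m) of the sprung steel strip inside the rail: 0 free (its top 32 mm above the table), 0.012 at the bottom. It yields at 10 N plus 0.8 N per mm. To turn, the post's underside must be below 29 mm; about 26 mm (6 mm into the strip, some 15 N) is right. Let go, it lifts the turned head against the lips: underside at 29 mm
- load (a point): Point on the slot's centre line at the top of the rail (41 mm high), at the rail's y = +100 mm: a clear spot to put the head in, with the pad, its carriage and the bowl always on its -y side
- pad (a joint): Travel (m) of the sprung cork pad toward the rail's -y: 0 free, 0.010 home; 1.5 N plus 0.5 N per mm. 26 mm wide, 42 to 52 mm high, it meets the post's neck. Its grey carriage (54 mm high; bowl behind, top 117 mm, rim 74 mm behind the pad's face) is not measured: the free face is at the rail's y = -48 to +22 mm. Leave pressed 1.5 to 7 mm; over 9 is a fault
- rack: Fixed wooden block, 60 (x) by 130 (y) by 25 mm, origin under its centre; two pockets 24 by 40 mm, 15 mm deep (floor 10 mm above the table) at y = -35 and +35 mm, one with the T-head post, one with the spare
- spare: Bystander: spare post with a blue wing and a round brass foot, else the same shape, upright in the other pocket of the rack; not to be used
- brush: Bystander: flat brush lying on the table
- scalpel: Bystander: steel scalpel, about 130 mm long, lying on the table
- water: Bystander: water bottle, 190 mm tall, 64 mm across
- bowl: Bystander: blue plastic bowl, 130 mm across, 55 mm high
- abrasive: Bystander: standing roll of dark abrasive paper, 68 mm across, 100 mm tall

How it is judged:
By the outcome, as a careful person would: the job done as asked, in the order asked, and still so for the second after the job is handed in, with the robot touching nothing.
It also fails if it takes over 72 s, if anything falls off the work surface, if the arm or the gripper's body presses on something with over 40 N, if the wrist force passes 120 N, or if a joint passes its speed limit or range.

ROBOT

A 7-joint arm with a two-finger parallel gripper is mounted at the origin on the work surface. World frame = base frame: x ahead of the robot, y to its left, z up, the work surface at z = 0. Lengths are in m, angles in rad, forces in N, time in s.
With the tool pointing down it reaches from about 0.4 to 0.85 m from the base axis. Payload 4.5 kg.
Tool frame: the origin (TCP) lies where the fingers leave the gripper's body, on its centre line; the fingertips stand 64 mm ahead of it and the grasp point (between the pads) lies 45 mm ahead of it; z points along the fingers, y is the line along which they close (so a half turn about z gives the same grasp; the last joint's range is limited). The gripper opens to 88 mm and grips with 3 to 60 N. Pads are 18 mm wide; open, the fingers measure 123 mm over their backs; the gripper's body (75 mm by 187 mm) begins 45 mm behind the grasp point.
Start: joints at [1.315, 0.689, -0.195, 1.565, 0.157, 0.902, -0.215], TCP at [0.179, -0.599, 0.303] pointing down, gripper open.
Joint ranges: [-3.01, 3.01], [-0.46, 2.08], [-1.47, 1.51], [0.13, 2.56], [-1, 4.14], [0.04, 2.09], [-2.66, 2.66]. Speed limits (rad/s): [2.57, 2.57, 3.14, 3.14, 3.14, 3.14, 3.14].

INTERFACE

Orientations are given as a unit quaternion [x, y, z, w].
In Python, from plant import r gives the robot as it stands.
- The arm moves only by the tool play_rows, never from a script. Its arguments are lists of equal length, an entry for each row: "translation": the shift along the tool's x, y, z in m, a list of three; "delta_rot": the turn, a rotation vector about the tool's x, y, z in degrees, a list of three; "grip": the opening, from -1 (shut) to 1 (fully open). In form: {"translation": [[x, y, z], ...], "delta_rot": [[rx, ry, rz], ...], "grip": [grip, ...]}. A call has 1 to 20 rows; each row shifts and turns the commanded pose from where the row before left it, along the tool's axes as they then stand; what a row does not reach is not made up. A row lasts 1/8 s, in which the tool goes at most 62.5 mm and 10.7 degrees, less where a joint would pass 70% of its speed; a pose out of reach is approached as far as the arm can. A call with a gripper value outside its range is refused whole. The fingers move at their own pace and stop on an object; "squeeze" is the grip in N (left out, the last holds). Time passes only in rows, so rows that do not move let the fingers close. It gives the time, the measured TCP pose, the force, the opening and the grip force at its end, in the units of the state.
- r.get_state(): the state, without advancing time (a new reading comes with each control period).
- r.snapshot(name): name is "scene" or "side" or "wrist"; returns the picture (400x640x3 uint8, blue, green, red); there is no depth.
- r.get_calibration(name): a dict with "intrinsics" (3x3 intrinsics, pixels), "k1" (the pictures are not rectified: a ray, as slopes to the right and down, at radius r is drawn at 1 + k1 r^2 times it, then the intrinsics apply), "eye" and "rotation" of the camera in the world. Camera axes: x right, y up, looking along -z (the intrinsics and any distortion apply to the point x, -y, -z); pixel columns grow to the right and rows downward; lengths in m; the calibration is good to about 2 mm. A picture is of the moment at which its call begins: read the wrist's pose just before it. get_calibration takes no time and is no camera call; for the wrist camera it gives the pose at the moment of the call.
- r.finish_job(): hands the job in; it is judged then, once.
Trained networks look in the newest picture that a camera, given by its name, has taken for a name from the list of things; names that differ only in an ending like _2 or _b are one class to them, and where a whole thing is asked for, a point or a joint stands for the part that bears it (a point fixed in the world has none). Each returns a list of dicts, best first, with "confidence" (0 to 1); they miss things now and then, are a little off and sometimes report something else, mostly with a low value. They report only what shows in the picture. A call takes as long as a camera call.
- r.look_for(camera, target): "point" ([x, y, z] in m, in world coordinates, good to about 4 mm: the middle of the surface that is visible of it).
- r.silhouettes(camera, target): "pixels" (400x640 bool, what is visible of it).
The state is a dict: "clock": time; "q": joint angles; "qd": joint speeds; "joint_torque": joint torques, N m; "tool_pos": TCP position; "eef_rot": TCP orientation; "contact_force": force on the tool from outside, world axes, zero at the start; "moment": the same for the moment, N m; "opening": opening from 0.0 (shut) to 1.0 (fully open); "finger_force": force on a finger pad.
Only numpy, scipy, OpenCV 4.12 (cv2) and the standard library are available. Lean on these libraries where they do the work, as an engineer would, in place of code of your own. Each camera call takes 0.05 s, during which the arm holds its last target. There are 200 camera calls.

## Working session

There is one attempt and no reset: what is moved stays moved. The work goes in short steps, Python scripts to look and compute and a tool call to move; the robot and the scene stay as the last step left them, time stands still between calls to the robot, and variables do not carry over. Pictures are saved under pics/ and viewed, at most 10 in all, crops included, and the job is handed in when it is done.

Besides the shell and the picture viewer there is one more tool, called after "Request:" as name(argument=value, ...) on one line, values as JSON. play_rows: Moves the arm, as the interface text tells. Its arguments: {"type":"object","properties":{"translation":{"type":"array","items":{"type":"array","items":{"type":"number"}}},"delta_rot":{"type":"array","items":{"type":"array","items":{"type":"number"}}},"grip":{"type":"array","items":{"type":"number"}},"squeeze":{"type":"number"}},"required":["translation","delta_rot","grip"]}

```bash
mkdir -p pics; ls; python3 - <<'E'
from plant import r
import cv2,numpy as np
s=r.get_state();print(s)
ims=[]
for c in ["scene","side"]:
    im=r.snapshot(c);ims.append(im);cv2.imwrite(f"pics/{c}0.png",im)
    k=r.get_calibration(c);print(c,k)
    for t in ["post","rail","pad","rack","spare","bowl","brush","scalpel","water","abrasive"]:
        print(t,[(np.round(d["point"],3).tolist(),round(d["confidence"],2)) for d in r.look_for(c,t)[:2]])
E
```

```text
pics
{'clock': 0.0, 'q': array([ 1.31479763,  0.68995117, -0.19449763,  1.56633576,  0.1573119 ,
        0.90251288, -0.21514661]), 'qd': array([ 0.00103149,  0.00214918, -0.00025337,  0.00131836,  0.00093972,
        0.00025299,  0.00177976]), 'joint_torque': array([-1.15158963e-05, -5.27562010e+01, -1.26708191e+00, -1.53428060e+01,
       -5.26829716e-02,  6.52748131e-03,  1.34708043e-04]), 'tool_pos': array([ 0.17840191, -0.59846041,  0.3019322 ]), 'eef_rot': array([ 9.89517760e-01,  1.44408373e-01, -2.08097486e-04, -8.83557668e-04]), 'contact_force': array([-0.08768189,  0.00067933, -0.14105819]), 'moment': array([0.03114793, 0.01780819, 0.00662169]), 'finger_force': 0.0, 'opening': 0.9980116569911072}
scene {'intrinsics': array([[488.99988078,   0.        , 314.25790161],
       [  0.        , 488.99988078, 199.59026655],
       [  0.        ,   0.        ,   1.        ]]), 'k1': -0.14562950770388783, 'eye': array([1.4824132 , 0.04255461, 1.3112584 ]), 'rotation': array([0.21579788, 0.22611615, 0.68325042, 0.65990274])}
post [([0.498, 0.317, 0.058], 0.44)]
rail [([0.528, -0.072,
[... 330 characters left out ...]
   0.        , 325.74208279],
       [  0.        , 438.45141664, 196.23070376],
       [  0.        ,   0.        ,   1.        ]]), 'k1': 0.01894070853406334, 'eye': array([0.31590731, 0.82724758, 1.08121744]), 'rotation': array([-0.04259944,  0.34093971,  0.92962002, -0.1332367 ])}
post [([0.493, 0.322, 0.053], 0.54), ([0.518, 0.514, 0.024], 0.35)]
rail [([0.493, 0.025, 0.032], 0.74)]
pad [([0.512, -0.083, 0.052], 0.57)]
rack [([0.487, 0.292, 0.028], 0.66)]
spare []
bowl [([0.522, 0.513, 0.023], 0.94)]
brush [([0.711, 0.158, 0.018], 0.57)]
scalpel [([0.659, 0.275, 0.005], 0.61)]
water [([0.406, -0.523, 0.093], 0.96), ([0.489, 0.256, 0.062], 0.71)]
abrasive [([0.331, -0.392, 0.069], 0.82)]
```

View pics/scene0.png

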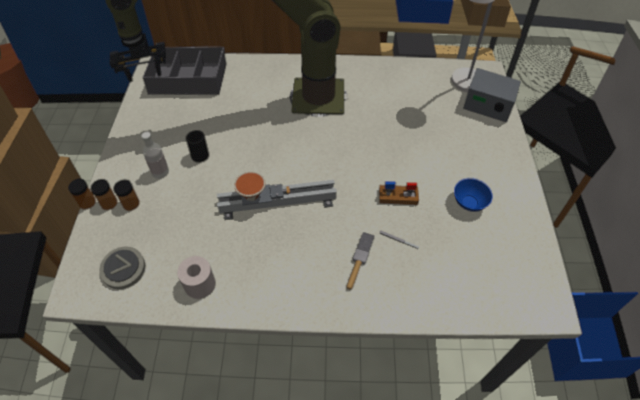

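View pics/side0.png

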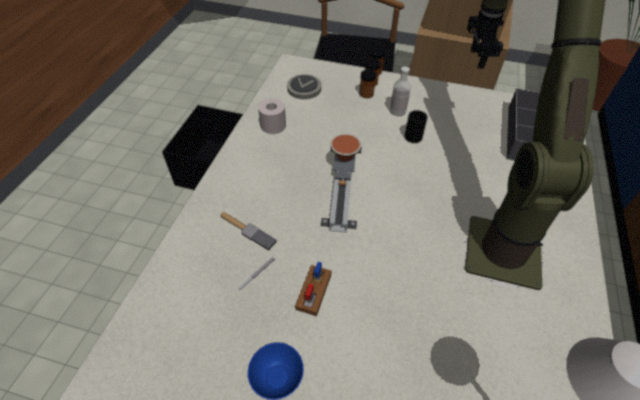

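```bash
cat > h.py <<'E'
from plant import r
import cv2,numpy as np
from scipy.spatial.transform import Rotation as R
def dist(k): return np.array([k["k1"],0,0,0,0.])
def ray(k,px):
    p=cv2.undistortPointsIter(np.float64(px).reshape(-1,1,2),k["intrinsics"],dist(k),None,None,(3,50,1e-10)).reshape(-1,2)
    d=np.c_[p[:,0],-p[:,1],-np.ones(len(p))]
    return R.from_quat(k["rotation"]).apply(d)
def back(k,px,z):
    d=ray(k,px);return k["eye"]+d*((z-k["eye"][2])/d[:,2])[:,None]
def proj(k,P):
    c=R.from_quat(k["rotation"]).inv().apply(np.float64(P).reshape(-1,3)-k["eye"])
    c=c*[1,-1,-1]
    return cv2.projectPoints(c,np.zeros(3),np.zeros(3),k["intrinsics"],dist(k))[0].reshape(-1,2)
def box(x0,x1,y0,y1,z0,z1): return np.array([[x,y,z] for x in(x0,x1) for y in(y0,y1) for z in(z0,z1)])
def place(p,B): # p=(x,y,yaw)
    return R.from_rotvec([0,0,p[2]]).apply(B)+[p[0],p[1],0]
def tcp():
    s=r.get_state();m=R.from_quat(s["eef_rot"]).as_matrix()
    return s["tool_pos"],m,np.degrees(np.arctan2(m[1,0],m[0,0])),s
E
python3 - <<'E'
from h import *
for c in ["scene","side"]:
    k=r.get_calibration(c);r.snapshot(c)
    for t,z in [("rack",.025),("rail",.041),("post",.066)]:
        L=r.silhouettes(c,t)
        if not L: print(c,t,None);continue
        m=L[0]["pixels"];ys,xs=np.nonzero(m)
        P=back(k,np.c_[xs,ys],z)[:,:2].astype(np.float32)
        q=cv2.boxPoints(cv2.minAreaRect(P*1000))
        print(c,t,m.sum(),xs.min(),xs.max(),ys.min(),ys.max(),np.round(q).tolist())
k=r.get_calibration("wrist");p,m,y,s=tcp()
print("yaw",y,"cam in tool",m.T@(k["eye"]-p)); print(m.T@R.from_quat(k["rotation"]).as_matrix()); print(k["intrinsics"],k["k1"])
E
```

```text
scene rack 575 379 418 185 205 [[461.0, 219.0], [540.0, 215.0], [546.0, 345.0], [467.0, 349.0]]
scene rail 1811 217 336 180 219 [[459.0, 66.0], [529.0, -317.0], [637.0, -298.0], [566.0, 86.0]]
scene post 144 403 416 182 195 [[474.0, 304.0], [535.0, 287.0], [545.0, 321.0], [484.0, 339.0]]
side rack 831 295 329 265 315 [[461.0, 219.0], [524.0, 218.0], [526.0, 359.0], [462.0, 360.0]]
side rail 1046 320 360 150 232 [[426.0, 90.0], [492.0, -252.0], [597.0, -232.0], [530.0, 110.0]]
side post 170 304 314 284 306 [[472.0, 354.0], [486.0, 295.0], [509.0, 300.0], [495.0, 360.0]]
yaw 16.603436278444253 cam in tool [ 0.08053168 -0.00040165 -0.08117663]
[[ 3.77422348e-05  9.48678724e-01  3.16241484e-01]
 [ 9.99999725e-01  1.98533076e-04 -7.14916736e-04]
 [-7.41010691e-04  3.16241424e-01 -9.48678456e-01]]
[[346.38993195   0.         316.43773124]
 [  0.         346.38993195 205.33157013]
 [  0.           0.           1.        ]] -0.000584064672556017
```

Request:
play_rows(translation=[[0.0475,-0.018,0],[0.0475,-0.018,0],[0.0475,-0.018,0],[0.0475,-0.018,0],[0.0475,-0.018,0],[0.0475,-0.018,0],[0.0475,-0.018,0],[0.0475,-0.018,0],[0.015,-0.05,0],[0.015,-0.05,0],[0.015,-0.05,0],[0.015,-0.05,0],[0.015,-0.05,0],[0.015,-0.05,0],[0.015,-0.05,0],[0,0,0],[0,0,0]], delta_rot=[[0,0,0],[0,0,0],[0,0,0],[0,0,0],[0,0,0],[0,0,0],[0,0,0],[0,0,0],[0,0,0],[0,0,0],[0,0,0],[0,0,0],[0,0,0],[0,0,0],[0,0,0],[0,0,0],[0,0,0]], grip=[1,1,1,1,1,1,1,1,1,1,1,1,1,1,1,1,1])

```text
clock: 3.62
tool_pos: [0.5023, 0.0124, 0.3028]
eef_rot: [0.99, 0.144, -0.0, 0.0]
contact_force: [0.5, -1.1, 0.5]
opening: 1.006
finger_force: 0.0
```

```bash
python3 - <<'E'
from h import *
p,m,y,s=tcp();k=r.get_calibration("wrist");im=r.snapshot("wrist");cv2.imwrite("pics/w1.png",im)
np.save("w1.npy",np.array(k,dtype=object),allow_pickle=True)
print(p,y,s["q"],s["clock"])
for t in ["rail","pad","bowl"]: print(t,[(np.round(d["point"],3).tolist(),round(d["confidence"],2)) for d in r.look_for("wrist",t)[:2]])
E
```

```text
[0.50226149 0.01240598 0.3027655 ] 16.586881190278696 [-0.04245473  0.52917932 -0.11548687  1.93162927  0.09336432  0.6858613
 -1.49589722] 3.625
rail [([0.505, -0.009, 0.03], 0.79)]
pad [([0.512, -0.085, 0.051], 0.85)]
bowl []
```

View pics/w1.png

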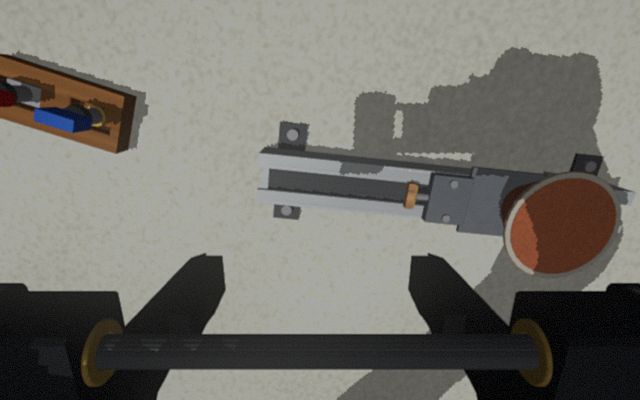

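```bash
python3 - <<'E'
import cv2
im=cv2.imread("pics/w1.png")[130:240,250:480]
im=cv2.resize(im,None,fx=3.4,fy=3.4,interpolation=cv2.INTER_NEAREST);im=cv2.convertScaleAbs(im,alpha=1.5);print(im.shape);cv2.imwrite("pics/w1c.png",im)
E
```

```text
(374, 782, 3)
```

View pics/w1c.png

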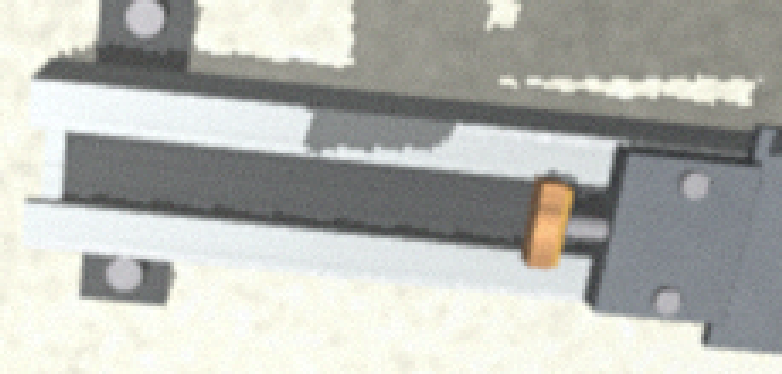

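```bash
cat > rail.py <<'E'
from h import *
from scipy.optimize import least_squares
k=np.load("w1.npy",allow_pickle=True).item()
def C(p): return np.float64(p)/3.4+[250-.35,130-.35]
lines=[(26,[(32,80),(615,140)]),(11.5,[(70,135),(530,176)]),(-11.5,[(25,201),(300,223),(520,242)]),(-26,[(25,246),(300,271),(585,298)])]
end=[(32,80),(32,130),(25,202),(25,245)]
def res(p,full=False):
    a,o=[],[]
    for x,P in lines:
        W=back(k,[C(q) for q in P],.041)[:,:2]*1000-p[:2]; c,s=np.cos(p[2]),np.sin(p[2])
        a+=list(W@[c,s]-x)
    W=back(k,[C(q) for q in end],.041)[:,:2]*1000-p[:2]
    return np.array(a+list(W@[-s,c]-150))
f=least_squares(res,[510,-80,.18],loss="soft_l1")
print(np.round(f.x[:2],1),np.degrees(f.x[2]),np.round(res(f.x),1))
x,y,t=f.x
def loc(P): return (P-[x,y])@np.array([[np.cos(t),-np.sin(t)],[np.sin(t),np.cos(t)]])
pf=back(k,[C((548,180)),C((525,265)),C((537,180)),C((526,240))],.052)[:,:2]*1000
print("pad pts rail",np.round(loc(pf),1).tolist()); 
print("load",x-100*np.sin(t),y+100*np.cos(t))
E
python3 rail.py
```

```text
[509.7 -79.3] 11.054147668321571 [-0.5 -1.7 -1.3 -0.5  0.1  1.2  1.7  0.3  0.4  0.1  0.1 -0.6  0.5 -0. ]
pad pts rail [[12.9, -2.2], [-13.6, -0.1], [12.6, 1.0], [-5.8, 0.9]]
load 490.4844608557416 18.868000270044817
```

Request:
play_rows(translation=[[0.016,-0.054,0],[0.016,-0.054,0],[0.016,-0.054,0],[0.016,-0.054,0],[0.016,-0.054,0],[0,0,0],[0,0,0],[0,0,0],[0,0,0],[0,0,0],[0,0,0],[0,0,0],[0,0,0],[0,0,0],[0,0,0]], delta_rot=[[0,0,0],[0,0,0],[0,0,0],[0,0,0],[0,0,0],[0,0,-9],[0,0,-9],[0,0,-9],[0,0,-9],[0,0,-9],[0,0,-9],[0,0,-9],[0,0,-8],[0,0,0],[0,0,0]], grip=[1,1,1,1,1,1,1,1,1,1,1,1,1,1,1])

```text
clock: 5.7
tool_pos: [0.5021, 0.294, 0.3026]
eef_rot: [0.723, 0.691, -0.0, 0.0]
contact_force: [-0.0, -0.6, -0.3]
opening: 1.0
finger_force: 0.0
```

```bash
python3 - <<'E'
from h import *
p,m,y,s=tcp();k=r.get_calibration("wrist");im=r.snapshot("wrist")
np.save("w2.npy",np.array(k,dtype=object),allow_pickle=True);cv2.imwrite("pics/w2.png",im)
print(p,y,s["q"],s["clock"])
for t in ["post","spare","rack"]:
    print(t,[(np.round(d["point"],3).tolist(),round(d["confidence"],2)) for d in r.look_for("wrist",t)[:2]])
cv2.imwrite("pics/w2c.png",cv2.convertScaleAbs(im,alpha=1.4))
E
```

```text
[0.50208989 0.29398828 0.3025967 ] 87.40339340215093 [-0.35263711  0.65573529 -0.44069782  1.69200263  0.34689586  0.87233949
 -0.98416657] 5.7
post [([0.496, 0.323, 0.078], 0.66)]
spare [([0.494, 0.253, 0.079], 0.91)]
rack [([0.495, 0.287, 0.026], 0.71)]
```

View pics/w2c.png

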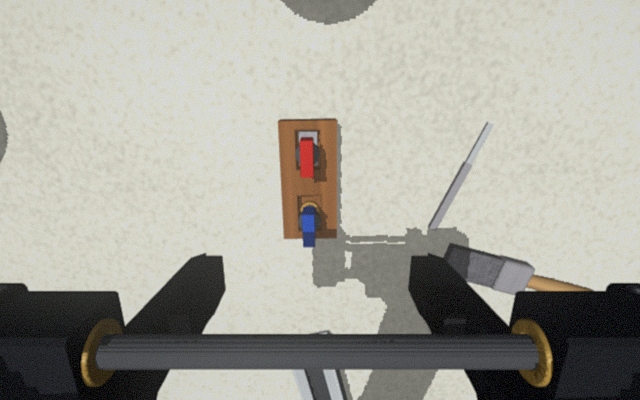

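```bash
cat > fit.py <<'E'
from h import *
from scipy.optimize import minimize
def mask(k,p,B,S=4):
    q=proj(k,place(p,B)); h=cv2.convexHull(np.float32((q+.5)*S)).astype(np.int32)
    m=np.zeros((400*S,640*S),np.uint8);cv2.fillConvexPoly(m,h,1)
    return cv2.resize(m.astype(np.float32),(640,400),interpolation=cv2.INTER_AREA)
def fit(k,M,B,p0):
    f=lambda u:np.abs(mask(k,[u[0]/1e3,u[1]/1e3,np.radians(u[2])],B)-M).sum()
    b=None
    for d in (4,2,1):
        x0=b.x if b is not None else np.array(p0)
        b=minimize(f,x0,method="Nelder-Mead",options=dict(initial_simplex=x0+np.vstack([np.zeros(3),np.diag([d,d,d])])))
    return b.x,b.fun,M.sum()
E
python3 - <<'E'
from fit import *
k=np.load("w2.npy",allow_pickle=True).item();im=cv2.imread("pics/w2.png").astype(int)
b,g,rr=im[...,0],im[...,1],im[...,2]
roi=np.zeros((400,640),bool);roi[110:255,270:350]=1
red=(rr>2.2*g)&(rr>2.2*b)&(rr>50)&roi&(abs(g-b)<40)
blue=(b>1.6*rr)&(b>1.2*g)&(b>50)&roi
def big(m):
    n,l,s,c=cv2.connectedComponentsWithStats(m.astype(np.uint8));i=1+s[1:,4].argmax();print(s[i]);return (l==i).astype(np.float32)
W=box(-.006,.006,-.017,.017,.05,.076)
for m,p0 in((red,[496,323,-2]),(blue,[494,253,-2])): print(fit(k,big(m),W,p0))
brown=(rr>1.4*b)&(rr>60)&roi
ys,xs=np.nonzero(big(brown))
print(np.round(cv2.boxPoints(cv2.minAreaRect((back(k,np.c_[xs,ys],.025)[:,:2]*1000).astype(np.float32))),1).tolist())
E
```

```text
[300 138  14  40 518]
(array([492.21569691, 317.08699306,  -2.35081378]), np.float64(57.0625), np.float32(518.0))
[302 207  13  40 456]
(array([490.05841359, 248.4434074 ,  -2.87738955]), np.float64(75.8125), np.float32(456.0))
[ 278  119   59  120 5590]
[[459.70001220703125, 219.0], [518.7999877929688, 217.39999389648438], [522.4000244140625, 347.3999938964844], [463.29998779296875, 349.1000061035156]]
```

Request:
play_rows(translation=[[0.0115,-0.0055,0.03],[0.0115,-0.0055,0.04],[0,0,0.05],[0,0,0.035],[0,0,0.02],[0,0,0.01],[0,0,0],[0,0,0],[0,0,0],[0,0,0],[0,0,0],[0,0,0],[0,0,0]], delta_rot=[[0,0,-0.6],[0,0,0],[0,0,0],[0,0,0],[0,0,0],[0,0,0],[0,0,0],[0,0,0],[0,0,0],[0,0,0],[0,0,0],[0,0,0],[0,0,0]], grip=[1,1,1,1,1,1,1,0.3,0,-0.5,-0.8,-1,-1], squeeze=35)

```text
clock: 7.52
tool_pos: [0.4916, 0.318, 0.1177]
eef_rot: [0.718, 0.696, -0.0, 0.0]
contact_force: [0.4, 0.0, 0.9]
opening: 0.344
finger_force: 0.0
```

Request:
play_rows(translation=[[0,0,0],[0,0,0],[0,0,0],[0,0,0],[0,0,0],[0,0,0]], delta_rot=[[0,0,0],[0,0,0],[0,0,0],[0,0,0],[0,0,0],[0,0,0]], grip=[-1,-1,-1,-1,-1,-1])

```text
clock: 8.28
tool_pos: [0.4916, 0.318, 0.1177]
eef_rot: [0.718, 0.696, -0.0, 0.0]
contact_force: [-0.5, 0.7, -1.4]
opening: 0.129
finger_force: 34.9
```

Request:
play_rows(translation=[[0,0,-0.01],[0,0,-0.015],[0,0,-0.03],[0,0,-0.04],[0,0,-0.04],[0,0,0],[0,0,0]], delta_rot=[[0,0,0],[0,0,0],[0,0,0],[0,0,0],[0,0,0],[0,0,0],[0,0,0]], grip=[-1,-1,-1,-1,-1,-1,-1])

```text
clock: 9.15
tool_pos: [0.4912, 0.3176, 0.2527]
eef_rot: [0.718, 0.696, -0.0, 0.0]
contact_force: [-0.7, -0.2, -1.6]
opening: 0.134
finger_force: 34.9
```

```bash
python3 - <<'E'
from h import *
p,m,y,s=tcp();k=r.get_calibration("wrist");im=r.snapshot("wrist")
np.save("w3.npy",np.array(k,dtype=object),allow_pickle=True);cv2.imwrite("pics/w3.png",im)
print(p,y,s["q"],s["clock"],s["contact_force"],s["opening"])
P=np.array([[0,0,z] for z in (.045,)])
# predicted post head corners if origin at tool z 0.1077 below tcp
o=p+m[:,2]*.1077
B=box(-.010,.010,-.018,.018,0,.007)
print(np.round(proj(k,place([o[0],o[1],np.radians(y-90)],B)+[0,0,o[2]])).tolist())
cv2.imwrite("pics/w3c.png",cv2.convertScaleAbs(cv2.resize(im[130:390,200:440],None,fx=2.3,fy=2.3,interpolation=cv2.INTER_NEAREST),alpha=1.7))
E
```

```text
[0.49120858 0.31756169 0.25274675] 88.20558984906329 [-0.41285194  0.72241185 -0.4163975   1.73315562  0.39456211  0.77060552
 -1.05503983] 9.15 [-0.65084043 -0.2203069  -1.59928486] 0.1337709980348954
[[303.0, 263.0], [303.0, 269.0], [302.0, 207.0], [302.0, 211.0], [336.0, 263.0], [336.0, 269.0], [337.0, 207.0], [338.0, 211.0]]
```

View pics/w3c.png

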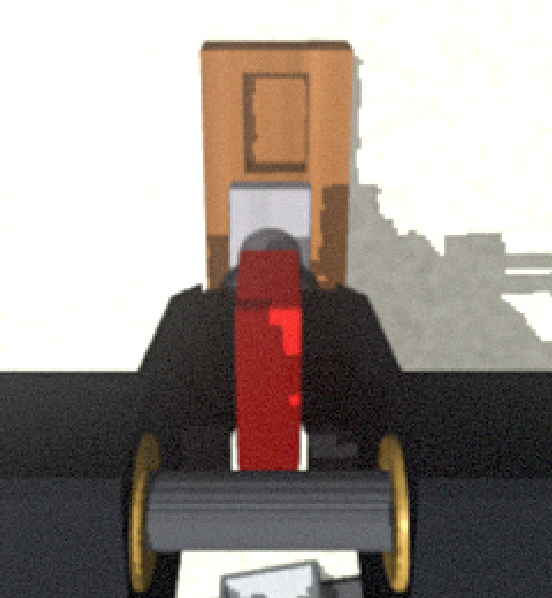

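Request:
play_rows(translation=[[-0.0427,0.00125,0],[-0.0427,0.00125,0],[-0.0427,0.00125,0],[-0.0427,0.00125,0],[-0.0427,0.00125,0],[-0.0427,0.00125,0],[-0.0427,0.00125,0],[0,0,0],[0,0,0],[0,0,0.03],[0,0,0.03],[0,0,0.018],[0,0,0],[0,0,0],[0,0,0]], delta_rot=[[0,0,0],[0,0,0],[0,0,0],[0,0,0],[0,0,0],[0,0,0],[0,0,0],[0,0,-6.4],[0,0,-6.4],[0,0,0],[0,0,0],[0,0,0],[0,0,0],[0,0,0],[0,0,0]], grip=[-1,-1,-1,-1,-1,-1,-1,-1,-1,-1,-1,-1,-1,-1,-1])

```text
clock: 11.08
tool_pos: [0.4913, 0.019, 0.1753]
eef_rot: [0.636, 0.772, 0.0, 0.0]
contact_force: [0.8, 0.3, -1.7]
opening: 0.13
finger_force: 34.9
```

```bash
python3 - <<'E'
from h import *
p,m,y,s=tcp();k=r.get_calibration("wrist");im=r.snapshot("wrist")
np.save("w4.npy",np.array(k,dtype=object),allow_pickle=True);cv2.imwrite("pics/w4.png",im)
print(p,y,s["q"],s["clock"],s["contact_force"],s["opening"])
cv2.imwrite("pics/w4c.png",cv2.convertScaleAbs(cv2.resize(im[120:270,220:420],None,fx=4,fy=4,interpolation=cv2.INTER_NEAREST),alpha=1.6))
E
```

```text
[0.49129417 0.01904399 0.17533301] 100.99606893966403 [ 0.10522818  0.7570112  -0.38663277  2.06603302  0.65642604  0.43825601
 -0.59936515] 11.075 [ 0.82844755  0.25809264 -1.73571874] 0.12980845515594402
```

View pics/w4c.png

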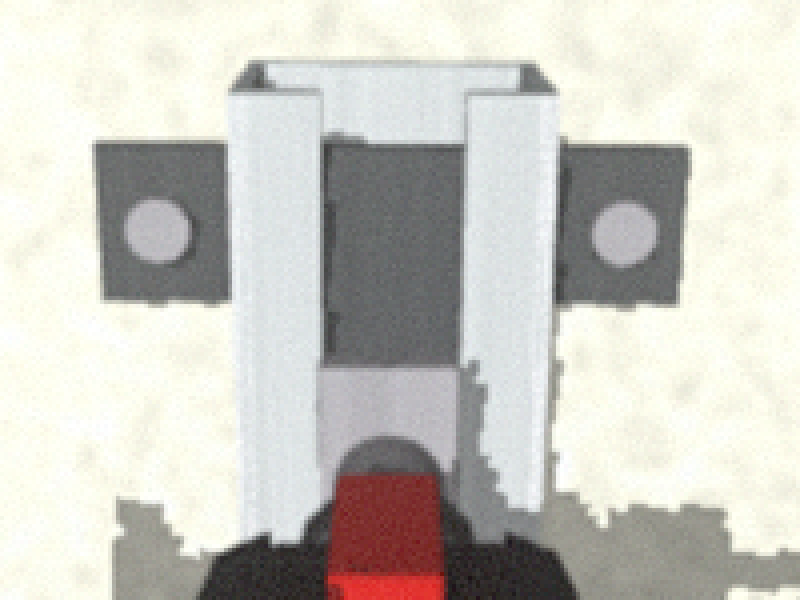

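```bash
python3 - <<'E'
from h import *
k=np.load("w4.npy",allow_pickle=True).item()
C=lambda P:[(a/4+220-.4,b/4+120-.4) for a,b in P]
p=np.array([0.49129417,0.01904399,0.17533]);y=np.radians(100.996)
def t(P,z):
    d=back(k,C(P),z)-p
    return np.round(np.c_[d[:,:2]@[np.cos(y),np.sin(y)],d[:,:2]@[np.sin(y),-np.cos(y)]]*1000,1).tolist()
print("rail end",t([(228,91),(322,93),(466,93),(558,91)],.041))
print("mid",t([(239,400),(323,300),(463,300),(549,400)],.041))
print("low",t([(246,530),(322,360),(460,360),(545,510)],.041))
zb=.17533-.1077
print("head",t([(318,369),(458,368)],zb+.007),t([(318,366),(458,366)],zb))
print("wingtop",t([(328,574),(444,574)],zb+.066))
E
```

```text
rail end [[51.6, -26.3], [51.3, -11.8], [51.3, 10.5], [51.6, 24.7]]
mid [[0.6, -26.4], [17.9, -12.2], [17.9, 10.6], [0.6, 25.2]]
low [[-23.3, -26.0], [7.6, -12.5], [7.6, 10.3], [-19.5, 25.2]]
head [[18.0, -11.4], [18.1, 8.1]] [[16.0, -11.7], [16.0, 8.5]]
wingtop [[17.4, -7.6], [17.4, 3.8]]
```

Request:
play_rows(translation=[[0,0.0009,0.01],[0,0,0.01],[0,0,0.004],[0,0,0.002],[0,0,0.002],[0,0,0.002],[0,0,0]], delta_rot=[[0,0,0],[0,0,0],[0,0,0],[0,0,0],[0,0,0],[0,0,0],[0,0,0]], grip=[-1,-1,-1,-1,-1,-1,-1])

```text
clock: 12.0
tool_pos: [0.4919, 0.0192, 0.1447]
eef_rot: [0.636, 0.772, -0.0, 0.0]
contact_force: [-0.5, -0.5, -0.5]
opening: 0.133
finger_force: 34.9
```

Request:
play_rows(translation=[[0,0,0.0015],[0,0,0.0015],[0,0,0],[0,0,0]], delta_rot=[[0,0,0],[0,0,0],[0,0,0],[0,0,0]], grip=[-1,-1,-1,-1])

```text
clock: 12.5
tool_pos: [0.4918, 0.0192, 0.1417]
eef_rot: [0.636, 0.772, -0.0, 0.0]
contact_force: [0.1, -0.3, -2.0]
opening: 0.136
finger_force: 34.9
```

```bash
python3 - <<'E'
from h import *
p,m,y,s=tcp();k=r.get_calibration("wrist");im=r.snapshot("wrist")
np.save("w5.npy",np.array(k,dtype=object),allow_pickle=True);cv2.imwrite("pics/w5.png",im)
print(p,y,s["clock"],s["contact_force"],s["moment"],s["opening"])
a=cv2.resize(im[130:280,220:420],None,fx=3,fy=3,interpolation=cv2.INTER_NEAREST)
r.snapshot("side");im=r.snapshot("side");b=cv2.resize(im[110:260,280:400],None,fx=3,fy=3)
cv2.imwrite("pics/w5c.png",cv2.convertScaleAbs(np.hstack([a,b])[:, :800],alpha=1.6))
E
```

```text
[0.49182846 0.01919658 0.14169917] 101.01069865615295 12.5 [ 0.12685732 -0.34972769 -1.95528148] [-0.03235661 -0.17514604  0.06348951] 0.13633102014868534
```

View pics/w5c.png

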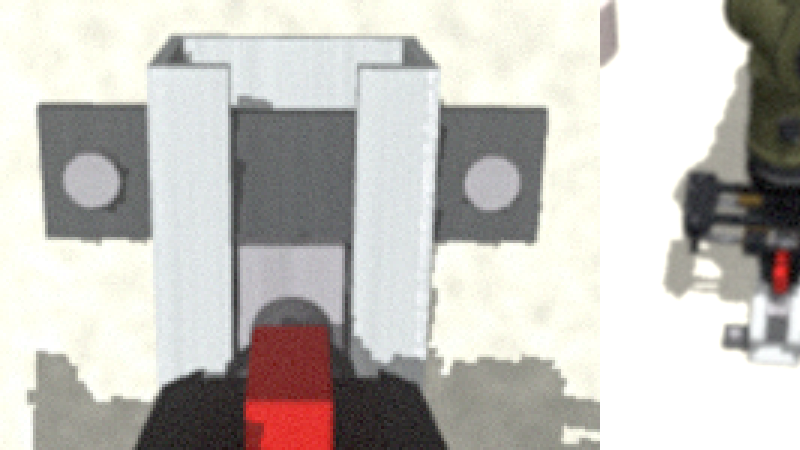

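Request:
play_rows(translation=[[-0.005,0,0],[-0.01,0,0],[-0.01,0,0],[-0.01,0,0],[-0.01,0,0],[-0.01,0,0],[-0.01,0,0],[-0.01,0,0],[-0.005,0,0],[0,0,0],[0,0,0],[0,0,0]], delta_rot=[[0,0,0],[0,0,0],[0,0,0],[0,0,0],[0,0,0],[0,0,0],[0,0,0],[0,0,0],[0,0,0],[0,0,0],[0,0,0],[0,0,0]], grip=[-1,-1,-1,-1,-1,-1,-1,-1,-1,-1,-1,-1])

```text
clock: 14.15
tool_pos: [0.5071, -0.0588, 0.1418]
eef_rot: [0.636, 0.772, 0.0, -0.0]
contact_force: [-0.7, -0.2, -1.0]
opening: 0.129
finger_force: 34.9
```

```bash
cat > st.py <<'E'
from h import *
r.snapshot("wrist")
F=[];M=[]
for i in range(8):
    r.snapshot("scene");p,m,y,s=tcp();F.append(m.T@s["contact_force"]);M.append(m.T@s["moment"])
print(np.round(p,4),round(y,2),s["clock"],"Ftool",np.round(np.mean(F,0),2),np.round(np.std(F,0),2),"M",np.round(np.mean(M,0),3))
E
python3 st.py
```

```text
[ 0.5071 -0.0593  0.1417] 101.01 14.6 Ftool [-0.16  0.12  1.34] [0.66 0.63 0.33] M [-0.098 -0.044 -0.005]
```

Request:
play_rows(translation=[[-0.003,0,0],[-0.003,0,0],[0,0,0]], delta_rot=[[0,0,0],[0,0,0],[0,0,0]], grip=[-1,-1,-1])

```text
clock: 14.98
tool_pos: [0.5083, -0.0658, 0.1417]
eef_rot: [0.636, 0.771, -0.0, 0.0]
contact_force: [1.3, 0.3, -1.1]
opening: 0.138
finger_force: 34.9
```

```bash
python3 st.py
```

```text
[ 0.5083 -0.0652  0.1417] 101.01 15.425 Ftool [ 0.31 -0.02  1.26] [0.47 0.42 0.35] M [-0.077 -0.059  0.001]
```

Request:
play_rows(translation=[[-0.002,0,0],[0,0,0]], delta_rot=[[0,0,0],[0,0,0]], grip=[-1,-1])

```text
clock: 15.68
tool_pos: [0.5087, -0.0675, 0.1417]
eef_rot: [0.636, 0.772, -0.0, 0.0]
contact_force: [-0.5, 0.6, -1.5]
opening: 0.134
finger_force: 34.9
```

```bash
python3 st.py
```

```text
[ 0.5086 -0.0672  0.1417] 101.0 16.125 Ftool [ 0.13 -0.01  1.45] [0.48 0.57 0.44] M [-0.084 -0.053  0.005]
```

Request:
play_rows(translation=[[-0.002,0,0],[0,0,0]], delta_rot=[[0,0,0],[0,0,0]], grip=[-1,-1])

```text
clock: 16.38
tool_pos: [0.5091, -0.0695, 0.1417]
eef_rot: [0.636, 0.772, -0.0, 0.0]
contact_force: [-0.1, 0.9, -1.8]
opening: 0.131
finger_force: 34.9
```

```bash
python3 st.py
```

```text
[ 0.509  -0.0691  0.1417] 101.01 16.825 Ftool [-0.38  0.06  1.43] [0.5  0.39 0.23] M [-0.095 -0.04   0.002]
```

Request:
play_rows(translation=[[-0.0015,0,0],[0,0,0]], delta_rot=[[0,0,0],[0,0,0]], grip=[-1,-1])

```text
clock: 17.08
tool_pos: [0.5093, -0.0709, 0.1417]
eef_rot: [0.636, 0.772, -0.0, 0.0]
contact_force: [-0.7, -0.2, -1.9]
opening: 0.138
finger_force: 34.9
```

```bash
python3 st.py
```

```text
[ 0.5093 -0.0707  0.1417] 101.0 17.525 Ftool [-0.07  0.11  1.65] [0.4  0.48 0.36] M [-0.098 -0.048 -0.003]
```

Request:
play_rows(translation=[[-0.0015,0,0],[0,0,0]], delta_rot=[[0,0,0],[0,0,0]], grip=[-1,-1])

```text
clock: 17.77
tool_pos: [0.5096, -0.072, 0.1417]
eef_rot: [0.636, 0.772, 0.0, -0.0]
contact_force: [0.1, 0.0, -1.9]
opening: 0.135
finger_force: 34.9
```

```bash
python3 st.py
```

```text
[ 0.5096 -0.072   0.1417] 101.01 18.225 Ftool [0.75 0.06 0.86] [0.75 0.42 0.47] M [-0.079  0.107  0.005]
```

Request:
play_rows(translation=[[-0.0015,0,0],[-0.0015,0,0],[0,0,0]], delta_rot=[[0,0,0],[0,0,0],[0,0,0]], grip=[-1,-1,-1])

```text
clock: 18.6
tool_pos: [0.5102, -0.0747, 0.1417]
eef_rot: [0.636, 0.772, 0.0, -0.0]
contact_force: [-0.5, 2.2, -0.7]
opening: 0.133
finger_force: 34.9
```

```bash
python3 st.py
```

```text
[ 0.5102 -0.0749  0.1417] 101.01 19.05 Ftool [ 2.79 -0.31  0.59] [0.78 0.52 0.34] M [-0.038  0.632  0.015]
```

Request:
play_rows(translation=[[-0.001,0,0],[0,0,0],[0,0,0.002],[0,0,0.002],[0,0,0.0015],[0,0,0]], delta_rot=[[0,0,0],[0,0,0],[0,0,0],[0,0,0],[0,0,0],[0,0,0]], grip=[-1,-1,-1,-1,-1,-1], squeeze=45)

```text
clock: 19.8
tool_pos: [0.5106, -0.0757, 0.1371]
eef_rot: [0.636, 0.772, 0.0, 0.001]
contact_force: [-2.7, 4.0, 9.6]
opening: 0.131
finger_force: 45.0
```

```bash
python3 st.py
```

```text
[ 0.5106 -0.0757  0.1371] 101.03 20.25 Ftool [ 4.21 -1.68 -9.63] [0.32 0.42 0.39] M [0.345 0.821 0.008]
```

Request:
play_rows(translation=[[0,0,0.0015],[0,0,0.0015],[0,0,0.001],[0,0,0]], delta_rot=[[0,0,0],[0,0,0],[0,0,0],[0,0,0]], grip=[-1,-1,-1,-1])

```text
clock: 20.75
tool_pos: [0.5107, -0.0757, 0.1334]
eef_rot: [0.636, 0.772, 0.0, 0.001]
contact_force: [-2.9, 4.3, 12.8]
opening: 0.129
finger_force: 45.0
```

```bash
python3 st.py
```

```text
[ 0.5107 -0.0757  0.1334] 101.04 21.2 Ftool [  4.29  -1.87 -13.3 ] [0.5  0.69 0.51] M [0.509 0.875 0.01 ]
```

Request:
play_rows(translation=[[0,0,0],[0,0,0],[0,0,0],[0,0,0],[0,0,0]], delta_rot=[[0,0,-5],[0,0,-7],[0,0,-7],[0,0,-7],[0,0,0]], grip=[-1,-1,-1,-1,-1])

```text
clock: 21.82
tool_pos: [0.5102, -0.0761, 0.1332]
eef_rot: [0.446, 0.895, -0.0, 0.0]
contact_force: [-3.8, 3.4, 12.8]
opening: 0.13
finger_force: 45.0
```

```bash
python3 st.py
```

```text
[ 0.5102 -0.0761  0.1332] 127.03 22.275 Ftool [  5.01  -1.03 -13.04] [0.33 0.34 0.52] M [ 0.253  0.892 -0.061]
```

Free turning (moment about z small). Finish the quarter turn.

Request:
play_rows(translation=[[0,0,0],[0,0,0],[0,0,0],[0,0,0],[0,0,0],[0,0,0],[0,0,0],[0,0,0],[0,0,0],[0,0,0]], delta_rot=[[0,0,-8],[0,0,-8],[0,0,-8],[0,0,-8],[0,0,-8],[0,0,-8],[0,0,-8],[0,0,-8],[0,0,0],[0,0,0]], grip=[-1,-1,-1,-1,-1,-1,-1,-1,-1,-1])

```text
clock: 23.52
tool_pos: [0.5104, -0.0762, 0.1332]
eef_rot: [-0.096, 0.995, -0.001, 0.0]
contact_force: [-3.4, 0.9, 11.4]
opening: 0.132
finger_force: 44.9
```

```bash
python3 st.py
```

```text
[ 0.5103 -0.0762  0.1332] -169.0 23.975 Ftool [  2.86   2.78 -12.61] [0.48 0.2  0.68] M [-0.577  0.517 -0.066]
```

Request:
play_rows(translation=[[0,-0.001,0],[0,0,0],[0,0,-0.001],[0,0,-0.001],[0,0,-0.001],[0,0,0]], delta_rot=[[0,0,0],[0,0,0],[0,0,0],[0,0,0],[0,0,0],[0,0,0]], grip=[-1,-1,-1,-1,-1,-1])

```text
clock: 24.72
tool_pos: [0.5105, -0.0765, 0.1359]
eef_rot: [-0.096, 0.995, 0.0, 0.0]
contact_force: [-3.1, 3.9, 8.8]
opening: 0.129
finger_force: 44.9
```

```bash
python3 st.py
```

```text
[ 0.5105 -0.0765  0.1359] -168.97 25.175 Ftool [ 2.29  3.76 -9.43] [0.45 0.53 0.44] M [-0.927  0.413 -0.035]
```

Request:
play_rows(translation=[[0,0,-0.001],[0,0,0],[0,0,0],[0,0,0],[0,0,0],[0,0,0],[0,0,0],[0,0,0]], delta_rot=[[0,0,0],[0,0,0],[0,0,0],[0,0,0],[0,0,0],[0,0,0],[0,0,0],[0,0,0]], grip=[-1,-1,-0.6,-0.5,-0.4,-0.3,-0.3,-0.3])

```text
clock: 26.18
tool_pos: [0.5106, -0.0771, 0.1362]
eef_rot: [-0.096, 0.995, -0.0, 0.0]
contact_force: [-1.0, -0.6, 0.3]
opening: 0.351
finger_force: 0.0
```

```bash
python3 st.py; python3 - <<'E'
from h import *
im=r.snapshot("wrist");cv2.imwrite("pics/w6.png",im);k=r.get_calibration("wrist")
np.save("w6.npy",np.array(k,dtype=object),allow_pickle=True)
print(r.get_state()["opening"])
E
```

```text
[ 0.5106 -0.077   0.1362] -169.0 26.625 Ftool [-0.07  0.08  0.31] [0.41 0.22 0.22] M [-0.03  -0.152 -0.015]
0.35020281052822927
```

Request:
play_rows(translation=[[0,0,-0.01],[0,0,-0.02],[0,0,-0.03],[0,0,-0.04],[0,0,-0.04],[0,0,-0.03],[0,0,0],[0,0,0]], delta_rot=[[0,0,0],[0,0,0],[0,0,0],[0,0,0],[0,0,0],[0,0,0],[0,0,0],[0,0,0]], grip=[-0.3,-0.3,-0.3,-0.3,-0.3,-0.3,-0.3,-0.3])

```text
clock: 27.68
tool_pos: [0.51, -0.0773, 0.3058]
eef_rot: [-0.096, 0.995, -0.0, -0.001]
contact_force: [-0.2, -0.0, -1.2]
opening: 0.35
finger_force: 0.0
```

```bash
python3 st.py; python3 - <<'E'
from h import *
im=r.snapshot("wrist");cv2.imwrite("pics/w7.png",im);k=r.get_calibration("wrist")
np.save("w7.npy",np.array(k,dtype=object),allow_pickle=True)
c=proj(k,[0.5105,-0.0765,.05])[0].astype(int);print(c)
x,y=max(c[0]-100,0),max(c[1]-75,0);print(x,y)
cv2.imwrite("pics/w7c.png",cv2.convertScaleAbs(cv2.resize(im[y:y+150,x:x+200],None,fx=4,fy=4,interpolation=cv2.INTER_NEAREST),alpha=1.5))
E
```

```text
[ 0.5105 -0.0769  0.3059] -168.98 28.125 Ftool [0.15 0.02 0.24] [0.42 0.48 0.34] M [-0.034 -0.128  0.006]
[316 178]
216 103
```

View pics/w7c.png

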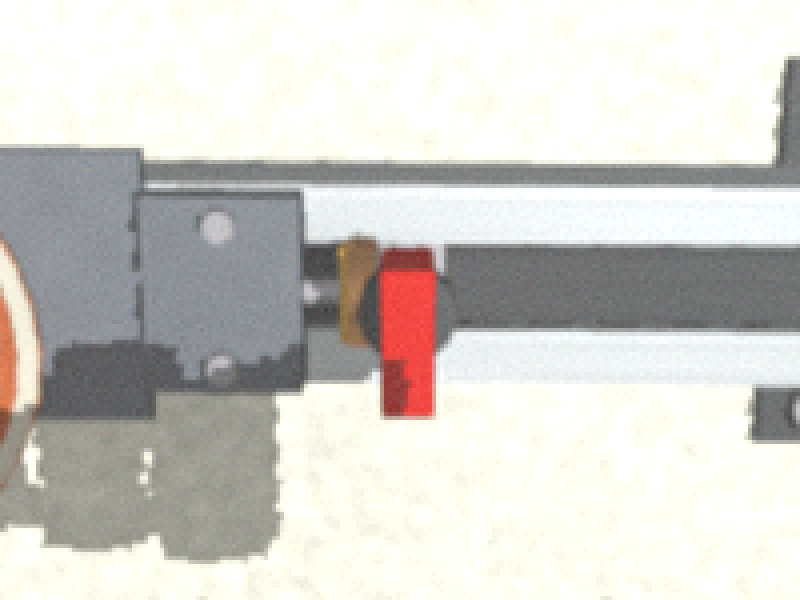

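```bash
python3 - <<'E'
from fit import *
k1=np.load("w1.npy",allow_pickle=True).item();k7=np.load("w7.npy",allow_pickle=True).item()
t=np.radians(11);ay=np.array([-np.sin(t),np.cos(t)])
C1=lambda P:[(a/3.4+249.65,b/3.4+129.65) for a,b in P]
C7=lambda P:[(a/4+215.6,b/4+102.6) for a,b in P]
f=lambda k,P,z:np.round(back(k,P,z)[:,:2]@ay*1000,1)
print("w1 carriage",f(k1,C1([(622,160),(607,230),(594,300)]),.054),"padback",f(k1,C1([(572,188),(562,262)]),.052),"face",f(k1,C1([(537,182),(526,240)]),.052))
print("w7 carriage",f(k7,C7([(302,200),(303,290),(303,380)]),.054),"padback",f(k7,C7([(340,260),(341,340)]),.052))
im=cv2.imread("pics/w7.png").astype(int);b,g,rr=im[...,0],im[...,1],im[...,2]
red=((rr>2.2*g)&(rr>2.2*b)&(rr>50));red[:,:300]=0;red[:,340:]=0;red[:150]=0;red[220:]=0
W=box(-.006,.006,-.017,.017,.069,.095)
x,e,n=fit(k7,red.astype(np.float32),W,[510,-76,101]);print(x,e,n,"rail y",x[:2]@ay)
e=np.array([[310+0,0]])
P=back(k7,C7([(310,188),(310,245),(310,326),(310,382),(700,190),(700,246),(700,329),(700,383)]),.041)[:,:2]*1000
print(np.round(P@[np.cos(t),np.sin(t)],1), "post",x[:2]@[np.cos(t),np.sin(t)])
E
```

```text
w1 carriage [-196.7 -196.6 -197.1] padback [-184.7 -186. ] face [-174.2 -174.1]
w7 carriage [-197.4 -197.7 -198.2] padback [-188.6 -188.6]
[509.27834021 -76.35831484 100.66515878] 114.375 488.0 rail y -172.13028598840316
[458.6 473.1 494.3 509.4 459.1 473.3 495.  509.6] post 485.3516093465003
```

```bash
python3 -c "
from plant import r
print(r.finish_job())"
```

```text
the job is handed in; nothing more can be done
None
```

The red-winged post is locked upright and crosswise under the lips, with the pad pressed about 4 mm: 4 to 4.5 mm from force and arm travel, while the last picture gave 2.4 to 5 mm. The job was handed in at about 28 s, with the gripper clear and no high forces seen.

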